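# Gauge the bearing balls in the tray and hold the tray up level

## Robot

A 6-joint arm with a two-finger parallel gripper is mounted at the origin on the work surface. World frame = base frame: x ahead of the robot, y to its left, z up, the work surface at z = 0. Lengths are in mm, angles in rad, forces in N, time in s.
With the tool pointing down it reaches from about 400 to 925 mm from the base axis. Payload 12.5 kg.
Tool frame: the origin (TCP) lies midway between the tips of the shut fingers; the grasp point (between the pads) lies 19 mm behind it; z points along the fingers, y is the line along which they close (so a half turn about z gives the same grasp; the last joint's range is limited). The gripper opens to 95 mm and grips with 3 to 60 N. Pads are 20 mm wide; open, the fingers measure 119 mm over their backs; the gripper's body (75 mm by 180 mm) begins 59 mm behind the grasp point.
Start: joints at [-1.384, 0.491, 1.559, -0, 1.092, -0.106], TCP at [180.419, -598.411, 214.661] pointing down, gripper open.
Joint ranges: [-3.1, 3.1], [-0.84, 2.19], [0.05, 2.79], [-1.13, 4.28], [0.06, 2.93], [-2.69, 2.69]. Speed limits (rad/s): [2.22, 2.22, 2.79, 3.14, 3.14, 3.14].

## Interface

Orientations are given as [roll, pitch, yaw] about the fixed x, y, z axes, in that order (R = Rz(yaw) Ry(pitch) Rx(roll)).
In Python, from cell import * gives the robot as it stands.
- The arm moves only by the tool servo_tool, never from a script. Its argument "moves" is one flat list of numbers, 5 for each row, row after row: the shift along the world's x, y, z as a fraction of full scale, then the turn about the world's z as a fraction of full scale, then the opening, from 0 (shut) to 1 (fully open). A call has 1 to 12 rows; each row is the pose to reach, as a shift and turn from the pose commanded when the call began, turning the shorter way round; what a row does not reach only later rows make up. Full scale, the value 1, is 400 mm for a shift and 180 degrees for a turn. A row lasts 1/12 s, in which the tool goes at most 41.7 mm and 7.16 degrees, less where a joint would pass 70% of its speed; a pose out of reach is approached as far as the arm can. A call with a number of a shift or a turn outside -1 to 1 is refused whole. A call with a gripper value outside its range is refused whole. The fingers move at their own pace and stop on an object; the grip force is fixed at half the most. Time passes only in rows, so rows that repeat a pose let the fingers close. It gives the time, the measured TCP pose, the force, the opening and the grip force at its end, in the units of the state.
- state(): the state, without advancing time (a new reading comes with each control period).
- read_camera(name): name is "scene" or "top" or "wrist"; returns (picture, depth): 420x560x3 uint8, blue, green, red; 420x560 float32, mm along the optical axis (not along the pixel's ray), 0 where there is no reading.
- get_calibration(name): a dict with "K" (3x3 intrinsics, pixels), "k1" (the pictures are not rectified: a ray, as slopes to the right and down, at radius r is drawn at 1 + k1 r^2 times it, then the intrinsics apply), "R" (3x3) and "t" (3): a world point X has camera coordinates R X + t. Camera axes: x right, y down, z forward; pixel columns grow to the right and rows downward; lengths in mm; the calibration is good to about 2 mm. A picture is of the moment at which its call begins: read the wrist's pose just before it. get_calibration takes no time and is no camera call; for the wrist camera it gives the pose at the moment of the call.
- job_done(): hands the job in; it is judged then, once.
The state is a dict: "t": time; "joints": joint angles; "qvel": joint speeds; "tau": joint torques, N m; "eef_pos": TCP position; "tcp_rot": TCP orientation; "ft_force": force on the tool from outside, world axes, zero at the start; "moment": the same for the moment, N m; "opening": opening from 0.0 (shut) to 1.0 (fully open); "grip_force": force on a finger pad.
Only numpy, scipy, OpenCV 4.12 (cv2) and the standard library are available. Lean on these libraries where they do the work, as an engineer would, in place of code of your own. Each camera call takes 0.05 s, during which the arm holds its last target. There are 200 camera calls.

## Task

Lift the white gauging tray by its black handle level and clear off the granite plate, then, in the air, tip it about 30 degrees (never past 45) with its empty end down, and keep it tipped until both smaller steel balls have rolled under the V-shaped gauge bar to that end while the larger one stays behind. Bring the tray level again and finish still holding it in the gripper, level and steady, about 10 cm above the granite plate, with all three balls in it. Leave everything else on the bench where it is.

Things in the scene. Friction and masses are not known exactly. Their poses are not given: they have to be found in the camera images.
- tray: white plastic ball-gauging tray: open trough 210 mm long (its x), 84 wide (y), walls 42 high, 3 thick, floor 3 thick; 0.24 to 0.39 kg. Origin: centre of its underside, z up. Starts flat on the granite plate. The three balls start in its -x half; its +x half is the empty end, to be tipped down
- tray_bar (a point): point of the tray's fixed white gauge bar, a V seen from above spanning the tray's width: its point lies at x=+15 mm, its ends at the walls at x=-15; lower edge (z of this point) 25 mm above the underside, 22 above the floor. Beyond it a sill: the floor rises 4 mm (10 degrees) from x=24 to x=48, then drops back, so that passed balls stay at the +x end when level
- tray_grip (a point): grip point on the tray's black handle, 84 mm above the tray's underside, over its centre. The handle is an upright flat blade across the tray's middle: 10 mm thick (along the tray's x), 46 wide (along its y), from 48 to 102 mm above the underside; axes as the tray's. Take it from above with the fingers closing along the tray's x
- plate: black granite surface plate, fixed, 300 mm (its x) x 200 (its y) x 50 high. Origin: centre of its underside on the bench (z=0), so its top is at z=0.05
- ball_large_center (a point): centre of a larger bare steel ball, 32 mm in diameter, 134 g, loose in the tray; too big to pass the 22 mm gap under the bar
- ball_small_a_center (a point): centre of a smaller bare steel ball, 18 mm in diameter, 24 g, loose in the tray; passes under the bar
- ball_small_b_center (a point): centre of a smaller bare steel ball, 18 mm in diameter, 24 g, loose in the tray; passes under the bar
- ring_wide: plain steel bearing ring, 52 mm across, 16 high, lying on the granite plate beside the tray; origin at its underside
- ring_narrow: plain steel bearing ring, 40 mm across, 14 high, lying on the granite plate beside the tray; origin at its underside
- screwdriver: screwdriver lying on the bench; to be left alone
- wrench: open-ended wrench lying on the bench; to be left alone
- tin: flat black round tin, 90 mm across, 26 high; origin at its underside
- spray: clear spray bottle, about 210 mm tall; origin at its underside

How it is judged:
By the outcome, as a careful person would: the job done as asked, in the order asked, and still so for the second after the job is handed in, while the arm keeps its last pose, push and grip.
It also fails if it takes over 42 s, if anything falls off the work surface, if the arm or the gripper's body presses on something with over 40 N, if the wrist force passes 120 N, or if a joint passes its speed limit or range.

## Working session

There is one attempt and no reset: what is moved stays moved. The work goes in short steps, Python scripts to look and compute and a tool call to move; the robot and the scene stay as the last step left them, time stands still between calls to the robot, and variables do not carry over. Pictures are saved under pics/ and viewed, at most 10 in all, crops included, and the job is handed in when it is done.

Besides the shell and the picture viewer there is one more tool, called after "Request:" as name(argument=value, ...) on one line, values as JSON. servo_tool: Moves the arm, as the interface text tells. Its arguments: {"type":"object","properties":{"moves":{"type":"array"}},"required":["moves"]}

```bash
ls -a; mkdir -p pics
cat > h.py <<'E'
from cell import *
import numpy as np, cv2
def cast(cal,px,z):
    K=np.array(cal["K"],float);R=np.array(cal["R"]);t=np.array(cal["t"])
    p=np.atleast_2d(np.array(px,float)); z=np.broadcast_to(z,len(p))
    u=cv2.undistortPoints(p.reshape(-1,1,2),K,np.array([cal["k1"],0,0,0.])).reshape(-1,2)
    d=np.c_[u,np.ones(len(u))]@R; c=-R.T@t
    return c+d*((z-c[2])/d[:,2])[:,None]
E
python3 - <<'E'
from h import *
for n in ("scene","top"):
    im,d=read_camera(n); cv2.imwrite(f"pics/{n}0.png",im); np.savez(f"{n}0.npz",im=im,d=d)
    c=get_calibration(n); print(n,np.round(-np.array(c["R"]).T@c["t"]),c["K"][0][0])
print(state())
E
```

```text
.
..
pics
scene [930. 675. 842.] 395.0273412781583
top [ 317.   -6. 1677.] 527.0493264339196
{'t': 0.1, 'joints': array([-1.38361285e+00,  4.91500372e-01,  1.55936907e+00,  1.14964714e-05,
        1.09165829e+00, -1.05605065e-01]), 'qvel': array([ 1.58442851e-03, -2.42239679e-03, -2.02161005e-03, -1.29334932e-03,
        4.66715312e-04,  6.69155009e-05]), 'tau': array([ 7.92476640e-04, -6.13623619e+01, -2.58605880e+01,  6.94141164e-02,
        4.70363908e-02, -5.83844644e-05]), 'eef_pos': array([ 180.37468306, -598.20405384,  214.12619067]), 'tcp_rot': array([-3.14066386e+00, -1.08705631e-04,  2.92783182e-01]), 'ft_force': array([-0.12787445,  1.25640305,  0.3717986 ]), 'moment': array([0.0457198 , 0.02136544, 0.03972526]), 'grip_force': 0.0, 'opening': 1.0007582452695467}
```

View pics/scene0.png

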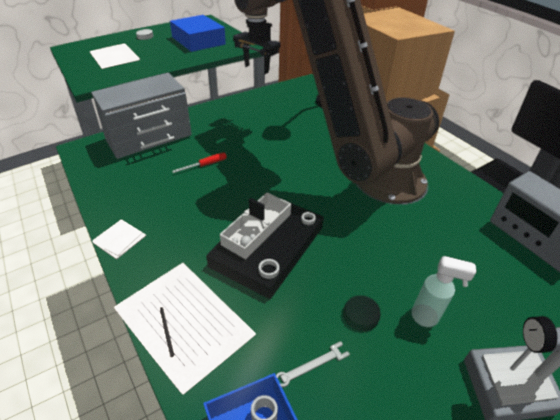

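View pics/top0.png

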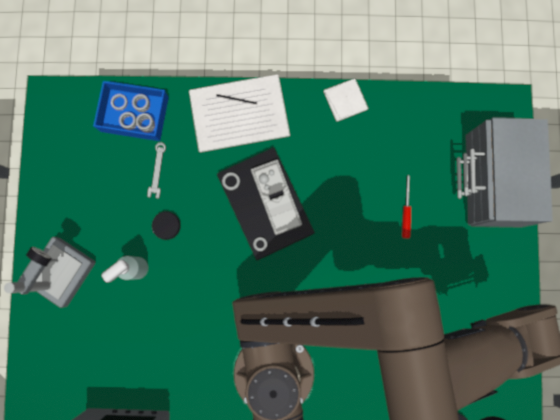

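The top view shows the tray near (277,196), with its handle at about (277,192). The balls are at the upper, far end near (268,180), so the +x end faces the robot. The rings are at (231,181) and (260,244). Next I'll measure the tray pose.

Run:
```python
from h import *
f=np.load("top0.npz");im=f["im"];c=get_calibration("top")
hsv=cv2.cvtColor(im,cv2.COLOR_BGR2HSV)
m=((hsv[...,1]<60)&(hsv[...,2]>100)).astype(np.uint8); m[:155]=0;m[240:]=0;m[:,:243]=0;m[:,:][:,310:]=0
m=cv2.morphologyEx(m,cv2.MORPH_CLOSE,np.ones((5,5)))
cs,_=cv2.findContours(m,0,cv2.CHAIN_APPROX_NONE)
k=max(cs,key=cv2.contourArea).reshape(-1,2)
P=cast(c,k,92.)[:,:2]
r=cv2.minAreaRect(P.astype(np.float32));print("top tray",r)
b=cv2.boxPoints(r);print(b)
# scene view handle/tray
g=np.load("scene0.npz")["im"];cv2.imwrite("pics/crops.png",np.hstack([cv2.resize(im[140:265,210:320],None,fx=3.6,fy=3.6,interpolation=2),cv2.resize(g[185:300,200:330],None,fx=3.0,fy=3.0*450/345,interpolation=2)]))
d=np.load("top0.npz")["d"]
print(d[185:200:3,265:290:3].round())
```

```text
top tray ((541.0671997070312, 2.0860214233398438), (216.30393981933594, 89.52215576171875), 21.66602325439453)
[[ 4.2403040e+02  3.7555618e+00]
 [ 4.5708154e+02 -7.9442001e+01]
 [ 6.5810400e+02  4.1648102e-01]
 [ 6.2505286e+02  8.3614044e+01]]
[[1630. 1626. 1644. 1644. 1646. 1643. 1648. 1600. 1648.]
 [1636. 1627. 1643. 1635. 1640. 1639. 1647. 1601. 1643.]
 [1644. 1648. 1633. 1643. 1639. 1543. 1538. 1595. 1598.]
 [1639. 1643. 1544. 1547. 1546. 1552. 1572. 1603. 1611.]
 [1592. 1599. 1541. 1568. 1594. 1597. 1639. 1637. 1635.]]
```

View pics/crops.png

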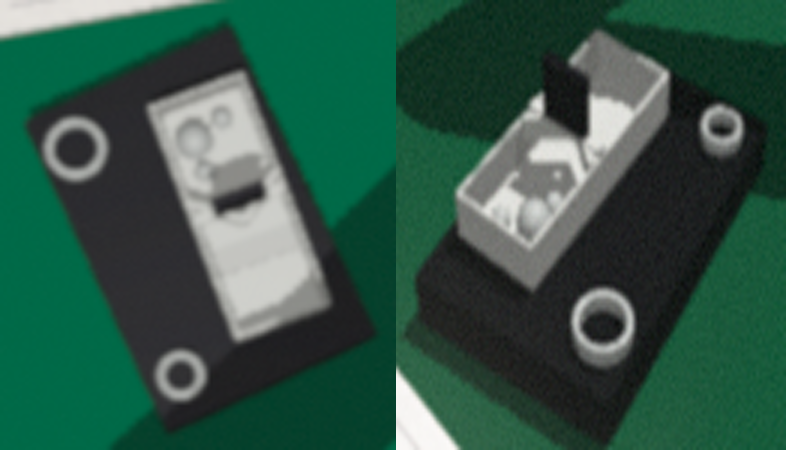

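The crops show the handle across the tray's middle, the large ball with the two small ones at the far end, and the sill at the near end. The tray centre is about (541, 2), with its +x end toward the robot and its long axis at 21.7°. I'll move over now.

Request:
servo_tool(moves=[0.45,0.75,0.1,0.26,1,0.45,0.75,0.1,0.26,1,0.45,0.75,0.1,0.26,1,0.45,0.75,0.1,0.26,1,0.45,0.75,0.1,0.26,1,0.45,0.75,0.1,0.26,1,0.45,0.75,0.1,0.26,1,0.45,0.75,0.1,0.26,1,0.45,0.75,0.1,0.26,1])

```text
t: 0.85
eef_pos: [361.6, -295.0, 255.2]
tcp_rot: [3.141, -0.001, 1.112]
ft_force: [-0.2, -0.9, 0.6]
opening: 1.0
grip_force: 0.0
```

Request:
servo_tool(moves=[0.45,0.75,0,0.267,1,0.45,0.75,0,0.267,1,0.45,0.75,0,0.267,1,0.45,0.75,0,0.267,1,0.45,0.75,0,0.267,1,0.45,0.75,0,0.267,1,0.45,0.75,0,0.267,1,0.45,0.75,0,0.267,1,0.45,0.75,0,0.267,1])

```text
t: 1.6
eef_pos: [542.0, 5.4, 254.3]
tcp_rot: [3.141, -0.001, 1.951]
ft_force: [-0.5, -0.5, 0.9]
opening: 1.004
grip_force: 0.0
```

Run:
```python
from h import *
s=state();print(s["eef_pos"],s["tcp_rot"],s["joints"])
im,d=read_camera("wrist");c=get_calibration("wrist");cv2.imwrite("pics/w1.png",im);np.savez("w1.npz",im=im,d=d)
print(c)
```

```text
[541.965319     5.41741135 254.3350015 ] [ 3.14111221e+00 -5.31900176e-04  1.95132542e+00] [-1.12246175e-01  3.32260587e-01  1.71038916e+00  7.81341807e-04
  1.09877137e+00 -4.93130349e-01]
{'K': array([[344.81676647,   0.        , 276.71272503],
       [  0.        , 344.81676647, 211.20207288],
       [  0.        ,   0.        ,   1.        ]]), 'k1': -0.02359863716678967, 'R': array([[ 0.92819276,  0.37209759,  0.00125741],
       [ 0.35597586, -0.88895113,  0.28817889],
       [ 0.10834844, -0.26703795, -0.95757577]]), 't': array([-504.82740986, -231.07675403,  373.61412106])}
```

View pics/w1.png

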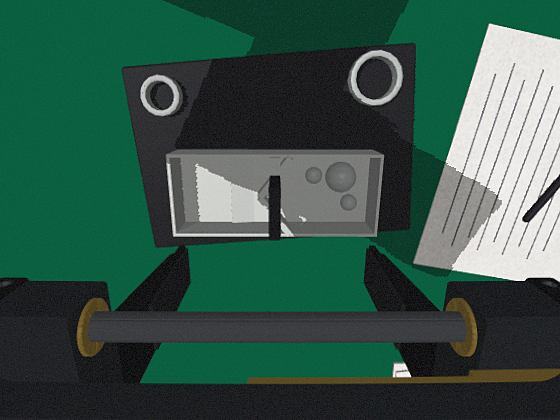

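The wrist view shows the handle's top edge running from (275,177) down to the lower wall side near (275,240). The balls are at (341,177), (314,175) and (348,202). I'll refine the handle and tray pose from this view.

Run:
```python
from h import *
f=np.load("w1.npz");im=f["im"];d=f["d"];g=im.max(2)
C=np.array
R=C([[0.92819276,0.37209759,0.00125741],[0.35597586,-0.88895113,0.28817889],[0.10834844,-0.26703795,-0.95757577]]);t=C([-504.82740986,-231.07675403,373.61412106])
cal={"K":C([[344.81676647,0,276.71272503],[0,344.81676647,211.20207288],[0,0,1.]]),"k1":-0.0236,"R":R,"t":t}
# handle top: points with world z near 152
v,u=np.mgrid[150:245,240:310];v=v.ravel();u=u.ravel()
un=cv2.undistortPoints(np.c_[u,v].astype(float).reshape(-1,1,2),cal["K"],C([cal["k1"],0,0,0])).reshape(-1,2)
Z=d[v,u];X=(np.c_[un,np.ones(len(un))]*Z[:,None]-t)@R
s=(g[v,u]<45)&(X[:,2]>100)&(X[:,2]<175);print(s.sum(),np.percentile(X[s,2],[5,50,90,99]))
tp=s&(X[:,2]>141);mm=np.zeros(g.shape,np.uint8);mm[v[tp],u[tp]]=1;print(u[tp].min(),u[tp].max(),v[tp].min(),v[tp].max())
pts=cast(cal,np.c_[u[tp],v[tp]],152.);print("handle top mean",pts.mean(0),cv2.minAreaRect(pts[:,:2].astype(np.float32)))
# tray top rim from corners in the picture
print("rim",cast(cal,[[166,150],[383,150],[378,238],[170,238]],92.).round(1))
c=cast(cal,[[341,177],[314,175],[348,202]],[69,62,62]);a=np.radians(180+21.66);print((c[:,:2]-[541,2])@C([[np.cos(a),-np.sin(a)],[np.sin(a),np.cos(a)]]))
```

```text
686 [117.60818853 152.32998865 153.27989544 154.01860867]
269 280 185 239
handle top mean [539.60925873   4.75159913 152.        ] ((540.0172729492188, 4.239580154418945), (9.133371353149414, 46.77110290527344), 21.47533416748047)
rim [[426.5   6.8  92. ]
 [620.   84.3  92. ]
 [656.2   1.4  92. ]
 [456.3 -78.6  92. ]]
[[-69.17869216 -16.34617713]
 [-41.56035242 -17.03659816]
 [-79.7394844   12.67612746]]
```

Request:
servo_tool(moves=[0.6,0,0.3,0,1,0.9,0,0.5,0,1,0.9,0,0.5,0,1,0.9,0,0.5,0,1,0.9,0,0.5,0,1,0.9,0,0.5,0,1,0.9,0,0.5,0,1,0.9,0,0.5,0,1,0.9,0,0.5,0,1,0.9,0,0.5,0,1,0.9,0,0.5,0,1,0.9,0,0.5,0,1])

```text
t: 2.65
eef_pos: [866.3, 1.0, 429.9]
tcp_rot: [3.128, 0.005, 1.948]
ft_force: [-1.5, -0.4, 2.0]
opening: 0.999
grip_force: 0.0
```

```bash
python3 -c "
from cell import *
s=state();print(s['eef_pos'],s['tcp_rot'],s['joints'],s['qvel'])"
```

```text
[866.30870147   1.04964502 429.87086932] [3.12819075 0.00451091 1.9480391 ] [-7.55002407e-02  9.77190243e-01  4.70886752e-02  2.09648660e-03
  2.10328794e+00 -4.51696225e-01] [0.00574925 0.12375246 0.00482733 0.00965377 0.09595619 0.01123467]
```

At the stretch limit the tool starts to lean outward (near end down), and I have no direct tilt command. I'll push the out-of-reach target further to see whether the arm trades tilt for reach.

Request:
servo_tool(moves=[1,0,0.45,0,1,1,0,0.45,0,1,1,0,0.45,0,1,1,0,0.45,0,1,1,0,0.45,0,1,1,0,0.45,0,1,1,0,0.45,0,1,1,0,0.45,0,1,1,0,0.45,0,1,1,0,0.45,0,1,1,0,0.45,0,1,1,0,0.45,0,1])

```text
t: 3.65
eef_pos: [886.8, 1.2, 411.1]
tcp_rot: [3.095, 0.018, 1.948]
ft_force: [0.3, 0.5, 0.7]
opening: 0.995
grip_force: 0.0
```

```bash
python3 -c "
from cell import *
s=state();print(s['eef_pos'],s['tcp_rot'],s['joints'],s['qvel'])"
```

```text
[886.83963393   1.16232963 411.13391959] [3.09519889 0.01828762 1.94797618] [-0.0742331   0.99863122  0.04840021  0.00426454  2.04483638 -0.4497962 ] [-1.69250920e-03  1.28598524e-02 -1.70032845e-03 -9.45366732e-06
 -1.10886794e-02 -3.29419367e-04]
```

Request:
servo_tool(moves=[-0.9,0,-0.405,0,1,-0.9,0,-0.405,0,1,-0.9,0,-0.405,0,1,-0.9,0,-0.405,0,1,-0.9,0,-0.405,0,1,-0.9,0,-0.405,0,1])

```text
t: 4.15
eef_pos: [750.6, 0.5, 350.2]
tcp_rot: [3.094, 0.019, 1.948]
ft_force: [2.2, -0.6, 0.8]
opening: 0.998
grip_force: 0.0
```

```bash
python3 -c "
from cell import *
s=state();print(s['eef_pos'],s['tcp_rot'],s['joints'],s['qvel'])"
```

```text
[7.50619147e+02 4.50423795e-01 3.50235636e+02] [3.09417852 0.01880808 1.94798097] [-0.08895088  0.58784441  1.03212655  0.0045428   1.47081756 -0.46692008] [-4.91372429e-02 -8.06212875e-01  1.95334632e+00  1.52899924e-03
 -1.14069664e+00 -5.28634160e-02]
```

Useful result: the lean gained by pushing past the reach limit stays in the commanded pose, so tilt can be built up in steps. I'll fit the kinematics to plan tilting and un-tilting.

```bash
cat > kin.py <<'E'
import numpy as np
from scipy.optimize import least_squares
D=np.array([ # x,y,z, j1,j2,j3,j5
[180.375,-598.204,214.126,-1.38361,.4915,1.55937,1.09166],
[541.965,5.417,254.335,-.112246,.33226,1.71039,1.09877],
[866.309,1.05,429.871,-.0755,.97719,.047089,2.103288],
[886.84,1.162,411.134,-.074233,.998631,.0484,2.044836],
[750.619,.450,350.235,-.08895,.58784,1.032127,1.470818]])
def pl(p,j2,j3,j5):
    r0,h,L1,L2,Lt,o=p
    return r0+L1*np.sin(j2)+L2*np.sin(j2+j3-o)+Lt*np.sin(j2+j3+j5), h+L1*np.cos(j2)+L2*np.cos(j2+j3-o)+Lt*np.cos(j2+j3+j5)
def res(q):
    p,off=q[:6],q[6]
    r,z=pl(p,D[:,4],D[:,5],D[:,6])
    return np.r_[r-np.sqrt(D[:,0]**2+D[:,1]**2-off**2),z-D[:,2]]
s=least_squares(res,[0,180,600,500,300,0,66.])
if __name__=="__main__": print(s.x.round(3),np.abs(s.fun).max())
E
python3 kin.py
```

```text
[ 1.39000e-01  1.98525e+02  5.86699e+02  4.13218e+02  2.73599e+02
 -1.05000e-01  6.55370e+01] 0.012643869200474
```

```bash
cat > sim.py <<'E'
from kin import *
P=s.x[:6]
lo=np.array([-.84,.05,.06]);hi=np.array([2.19,2.79,2.93])
def fk(q): r,z=pl(P,*q); return np.array([r/1e3,z/1e3,q.sum()])
def ik(q,T,w): 
    f=lambda x:(fk(x)-T)*[1,1,w]
    return least_squares(f,np.clip(q,lo+1e-6,hi-1e-6),bounds=(lo,hi)).x
def call(q,cmd,rows,w,mode):
    # rows: (dr,dz) in m; mode 'ach': cmd=achieved each row ; 'slew': cmd slews freely in the call
    st=cmd.copy()
    for d in rows:
        T=st+np.r_[d,0]; e=T-cmd; n=np.hypot(e[0],e[1]); k=min(1,.0417/n) if n>0 else 1
        c=cmd.copy(); c[:2]+=e[:2]*k; c[2]+=np.clip(e[2],-.125,.125)
        q=ik(q,c,w); cmd=fk(q) if mode=='ach' else c
    return q,fk(q)
if __name__=="__main__":
  for mode in('ach','slew'):
    for w in(.1,.2,.3,.5,1):
      q=np.array([.33226,1.71039,1.09877]);c=fk(q)
      q,c=call(q,c,[(.24,.12)]+[(.36,.2)]*11,w,mode);a=c.copy()
      q,c=call(q,c,[(.4,.18)]*12,w,mode)
      print(mode,w,a.round(4),np.pi-a[2],c.round(4),np.pi-c[2])
  print("obs .8638 .4299 .0140 | .8844 .4111 .0498")
E
python3 sim.py
```

```text
ach 0.1 [0.8938 0.4517 2.9768] 0.16475908429458386 [1.2009 0.5908 1.4614] 1.6801877851079503
ach 0.2 [0.8826 0.4449 3.0292] 0.1124126680530586 [1.0668 0.5086 2.3145] 0.8271027389383061
ach 0.3 [0.8745 0.4402 3.067 ] 0.07455286892643631 [0.9176 0.4266 2.9471] 0.19450042582249694
ach 0.5 [0.8664 0.4355 3.1061] 0.03553375608096854 [0.8901 0.4146 3.0647] 0.07689002245430121
ach 1 [0.8611 0.4325 3.1315] 0.01004951735676185 [0.8771 0.4094 3.1215] 0.020128076192106104
slew 0.1 [0.8926 0.451  2.9821] 0.1594604297022939 [1.1876 0.5853 1.6123] 1.5293019007774802
slew 0.2 [0.8826 0.4449 3.0292] 0.11241266779005166 [1.1256 0.5418 2.038 ] 1.1036152365594942
slew 0.3 [0.8745 0.4402 3.067 ] 0.07455285469802453 [1.0615 0.4991 2.35  ] 0.7915860280956739
slew 0.5 [0.8664 0.4355 3.1061] 0.03553375609171816 [0.9716 0.4454 2.7362] 0.4053617827888196
slew 1 [0.8611 0.4325 3.1313] 0.010328009427470697 [0.9021 0.4123 3.0274] 0.11415954733786471
obs .8638 .4299 .0140 | .8844 .4111 .0498
```

```bash
cat > sim2.py <<'E'
from sim import *
for w in(.6,.75):
  for z0 in(.30,.45):
   for ang in(0,15,30):
    d=.4*np.array([np.cos(np.radians(ang)),np.sin(np.radians(ang))])
    for n,N in((1,12),(2,6),(3,4)):
      q=ik(np.array([.98,.06,2.1]),np.array([.87,z0,np.pi]),3.);c=fk(q)
      for k in range(N): q,c=call(q,c,[d]*n,w,'ach')
      print(w,z0,ang,n,"tilt/s",round(np.pi-c[2],3),c.round(3),q.round(3))
E
python3 sim2.py
```

```text
0.6 0.3 0 1 tilt/s 0.263 [1.035 0.191 2.879] [1.247 0.05  1.582]
0.6 0.3 0 2 tilt/s 0.161 [1.007 0.187 2.981] [1.244 0.05  1.687]
0.6 0.3 0 3 tilt/s 0.116 [0.994 0.188 3.026] [1.241 0.05  1.734]
0.6 0.3 15 1 tilt/s 0.275 [1.006 0.29  2.866] [1.143 0.05  1.673]
0.6 0.3 15 2 tilt/s 0.167 [0.978 0.282 2.974] [1.144 0.05  1.78 ]
0.6 0.3 15 3 tilt/s 0.118 [0.965 0.28  3.023] [1.145 0.05  1.828]
0.6 0.3 30 1 tilt/s 0.274 [0.963 0.387 2.868] [1.037 0.05  1.781]
0.6 0.3 30 2 tilt/s 0.165 [0.937 0.374 2.977] [1.043 0.05  1.883]
0.6 0.3 30 3 tilt/s 0.116 [0.926 0.368 3.025] [1.048 0.05  1.927]
0.6 0.45 0 1 tilt/s 0.275 [1.01  0.28  2.867] [1.154 0.05  1.663]
0.6 0.45 0 2 tilt/s 0.16 [0.979 0.275 2.981] [1.152 0.05  1.779]
0.6 0.45 0 3 tilt/s 0.111 [0.964 0.277 3.031] [1.148 0.05  1.833]
0.6 0.45 15 1 tilt/s 0.294 [0.975 0.375 2.848] [1.052 0.05  1.746]
0.6 0.45 15 2 tilt/s 0.168 [0.943 0.364 2.974] [1.055 0.05  1.869]
0.6 0.45 15 3 tilt/s 0.114 [0.928 0.363 3.028] [1.054 0.05  1.923]
0.6 0.45 30 1 tilt/s 0.298 [0.925 0.466 2.844] [0.947 0.05  1.846]
0.6 0.45 30 2 tilt/s 0.168 [0.895 0.451 2.97
[... 598 characters left out ...]
035] [1.047 0.05  1.938]
0.75 0.3 30 3 tilt/s 0.074 [0.916 0.364 3.067] [1.051 0.05  1.966]
0.75 0.45 0 1 tilt/s 0.185 [0.987 0.271 2.956] [1.157 0.05  1.749]
0.75 0.45 0 2 tilt/s 0.104 [0.964 0.27  3.038] [1.155 0.05  1.833]
0.75 0.45 0 3 tilt/s 0.071 [0.954 0.274 3.071] [1.15  0.05  1.871]
0.75 0.45 15 1 tilt/s 0.197 [0.951 0.364 2.945] [1.057 0.05  1.838]
0.75 0.45 15 2 tilt/s 0.108 [0.928 0.358 3.034] [1.059 0.05  1.925]
0.75 0.45 15 3 tilt/s 0.073 [0.918 0.359 3.069] [1.058 0.05  1.961]
0.75 0.45 30 1 tilt/s 0.199 [0.902 0.454 2.943] [0.953 0.05  1.94 ]
0.75 0.45 30 2 tilt/s 0.107 [0.881 0.445 3.034] [0.961 0.05  2.024]
0.75 0.45 30 3 tilt/s 0.072 [0.873 0.441 3.07 ] [0.964 0.05  2.056]
```

Request:
servo_tool(moves=[0.2,0,0.1,-0.5,1,0.2,0,0.1,-0.5,1,0.2,0,0.1,-0.5,1,0.2,0,0.1,-0.5,1,0.2,0,0.1,-0.5,1,0.2,0,0.1,-0.5,1,0.2,0,0.1,-0.5,1,0.2,0,0.1,-0.5,1,0.2,0,0.1,-0.5,1,0.2,0,0.1,-0.5,1,0.2,0,0.1,-0.5,1,0.2,0,0.1,-0.5,1])

```text
t: 5.15
eef_pos: [832.2, 0.5, 390.8]
tcp_rot: [3.095, 0.018, 0.477]
ft_force: [-0.7, -0.1, 1.0]
opening: 0.999
grip_force: 0.0
```

Request:
servo_tool(moves=[0.1,0,0.04,-0.5,1,0.1,0,0.04,-0.5,1,0.1,0,0.04,-0.5,1,0.1,0,0.04,-0.5,1,0.1,0,0.04,-0.5,1,0.1,0,0.04,-0.5,1,0.1,0,0.04,-0.5,1,0.1,0,0.04,-0.5,1,0.1,0,0.04,-0.5,1,0.1,0,0.04,-0.5,1,0.1,0,0.04,-0.5,1,0.1,0,0.04,-0.5,1])

```text
t: 6.15
eef_pos: [866.9, 0.4, 403.8]
tcp_rot: [3.102, 0.011, -0.895]
ft_force: [0.5, 0.1, -0.4]
opening: 1.001
grip_force: 0.0
```

```bash
cat > st.py <<'E'
from cell import *
from scipy.spatial.transform import Rotation as Ro
import numpy as np
s=state();R=Ro.from_euler("xyz",s['tcp_rot']).as_matrix();z=R[:,2]
print(s['t'],"pos",s['eef_pos'].round(1),"j",s['joints'].round(4),"qv",np.abs(s['qvel']).max().round(3),"op",round(float(s['opening']),3),"gf",s['grip_force'])
print("lean vec (world, deg)",np.degrees(z[:2]).round(2),"lean",np.degrees(np.arccos(-z[2])).round(2),"dir",np.degrees(np.arctan2(z[1],z[0])).round(1),"tool-y dir",np.degrees(np.arctan2(R[1,1],R[0,1])).round(2), "F",s['ft_force'].round(1))
E
python3 st.py
```

```text
6.15 pos [8.669e+02 4.000e-01 4.038e+02] j [-0.0698  1.0069  0.0483 -0.0217  2.123   2.3851] qv 1.507 op 1.001 gf 0.0
lean vec (world, deg) [-2.18 -0.91] lean 2.36 dir -157.4 tool-y dir -141.27 F [ 0.5  0.1 -0.4]
```

Request:
servo_tool(moves=[1,0,0.4,-0.04,1])

```text
t: 6.23
eef_pos: [873.5, 0.3, 402.2]
tcp_rot: [3.121, -0.001, -1.02]
ft_force: [0.5, 0.3, -0.0]
opening: 0.997
grip_force: 0.0
```

Request:
servo_tool(moves=[1,0,0.4,-0.04,1])

```text
t: 6.32
eef_pos: [880.8, 0.1, 399.9]
tcp_rot: [-3.14, -0.01, -1.145]
ft_force: [1.4, -0.4, -0.2]
opening: 0.998
grip_force: 0.0
```

Request:
servo_tool(moves=[0,0,0,0,1])

```text
t: 6.4
eef_pos: [880.9, -0.1, 399.2]
tcp_rot: [-3.141, -0.01, -1.145]
ft_force: [-0.9, 0.9, -1.2]
opening: 1.0
grip_force: 0.0
```

```bash
python3 st.py
```

```text
6.4 pos [ 8.809e+02 -1.000e-01  3.992e+02] j [-0.0723  1.0118  0.0487 -0.0099  2.0758  2.6386] qv 0.247 op 1.0 gf 0.0
lean vec (world, deg) [ 0.27 -0.52] lean 0.58 dir -62.8 tool-y dir -155.59 F [-0.9  0.9 -1.2]
```

Request:
servo_tool(moves=[-0.4,0,-0.2,0.5,1,-0.8525,0.01,-0.45,0.5,1,-0.8525,0.01,-0.45,0.5,1,-0.8525,0.01,-0.45,0.5,1,-0.8525,0.01,-0.45,0.5,1,-0.8525,0.01,-0.45,0.5,1,-0.8525,0.01,-0.45,0.5,1,-0.8525,0.01,-0.45,0.5,1,-0.8525,0.01,-0.45,0.5,1,-0.8525,0.01,-0.45,0.5,1,-0.8525,0.01,-0.45,0.5,1,-0.8525,0.01,-0.45,0.5,1])

```text
t: 7.4
eef_pos: [536.1, 4.5, 219.0]
tcp_rot: [-3.141, -0.009, 0.102]
ft_force: [0.4, -0.3, -0.8]
opening: 1.0
grip_force: 0.0
```

Request:
servo_tool(moves=[0,0,0,0.5,1,0,0,0,0.5,1,0,0,0,0.5,1,0,0,0,0.5,1,0,0,0,0.5,1,0,0,0,0.5,1,0,0,0,0.5,1,0,0,0,0.5,1,0,0,0,0.5,1,0,0,0,0.5,1,0,0,0,0.5,1,0,0,0,0.5,1])

```text
t: 8.4
eef_pos: [539.4, 4.2, 220.1]
tcp_rot: [-3.142, -0.01, 1.602]
ft_force: [0.4, -0.1, 0.0]
opening: 1.002
grip_force: 0.0
```

```bash
python3 st.py
```

```text
8.4 pos [539.4   4.2 220.1] j [-0.1197  0.3638  1.7619  0.0115  1.0175 -0.1574] qv 1.489 op 1.002 gf 0.0
lean vec (world, deg) [-0.02  0.57] lean 0.57 dir 92.2 tool-y dir 1.81 F [ 0.4 -0.1  0. ]
```

Request:
servo_tool(moves=[0,0,-0.1,0.09,1,0,0,-0.1,0.09,1,0,0,-0.1,0.09,1,0,0,-0.1,0.09,1,0,0,-0.1,0.09,1])

```text
t: 8.82
eef_pos: [539.6, 4.2, 180.0]
tcp_rot: [3.141, -0.01, 1.875]
ft_force: [-0.0, 0.2, -0.4]
opening: 0.995
grip_force: 0.0
```

```bash
python3 st.py
```

```text
8.8167 pos [539.6   4.2 180. ] j [-0.1193  0.4116  1.8077  0.0114  0.9262 -0.4305] qv 0.026 op 0.995 gf 0.0
lean vec (world, deg) [-0.16  0.54] lean 0.57 dir 106.4 tool-y dir 17.44 F [-0.   0.2 -0.4]
```

Request:
servo_tool(moves=[0.001,-0.001,-0.08,0.023,1,0.001,-0.001,-0.1625,0.023,1,0.001,-0.001,-0.1625,0.023,1,0.001,-0.001,-0.1625,0.023,1,0.001,-0.001,-0.1625,0.023,0,0.001,-0.001,-0.1625,0.023,0,0.001,-0.001,-0.1625,0.023,0,0.001,-0.001,-0.1625,0.023,0,0.001,-0.001,-0.1625,0.023,0,0.001,-0.001,-0.1625,0.023,0,0.001,-0.001,-0.1625,0.023,0,0.001,-0.001,-0.1625,0.023,0])

```text
t: 9.82
eef_pos: [539.9, 3.7, 114.8]
tcp_rot: [3.142, -0.01, 1.946]
ft_force: [-0.1, -0.4, 1.0]
opening: 0.497
grip_force: 0.0
```

```bash
python3 st.py
```

```text
9.8167 pos [539.9   3.7 114.8] j [-0.1199  0.5004  1.8706  0.0126  0.7753 -0.5041] qv 0.003 op 0.497 gf 0.0
lean vec (world, deg) [-0.21  0.53] lean 0.57 dir 111.2 tool-y dir 21.5 F [-0.1 -0.4  1. ]
```

Request:
servo_tool(moves=[0,0,0,0,0,0,0,0,0,0,0,0,0,0,0,0,0,0,0,0,0,0,0,0,0,0,0,0,0,0,0,0,0,0,0,0,0,0,0,0,0,0,0,0,0])

```text
t: 10.57
eef_pos: [540.0, 3.8, 114.7]
tcp_rot: [3.141, -0.01, 1.946]
ft_force: [0.8, 0.8, -1.1]
opening: 0.107
grip_force: 30.0
```

Request:
servo_tool(moves=[0,0,0.01,0,0,0,0,0.03,0,0,0,0,0.07,0,0,0,0,0.12,0,0,0,0,0.18,0,0,0,0,0.24,0,0,0,0,0.3,0,0,0,0,0.36,0,0,0,0,0.41,0,0,0,0,0.44,0,0,0,0,0.45,0,0,0,0,0.45,0,0])

```text
t: 11.57
eef_pos: [539.8, 3.8, 295.6]
tcp_rot: [3.141, -0.009, 1.946]
ft_force: [-0.4, 0.6, -5.3]
opening: 0.103
grip_force: 30.0
```

```bash
python3 st.py
python3 - <<'E'
from h import *
im,d=read_camera("scene");im2,_=read_camera("wrist")
cv2.imwrite("pics/lift.png",np.hstack([im[60:330,120:400],im2[60:330,130:420]]))
E
```

```text
11.5667 pos [539.8   3.8 295.6] j [-0.1199  0.2938  1.6527  0.0094  1.1987 -0.4985] qv 0.033 op 0.103 gf 29.99865084886551
lean vec (world, deg) [-0.14  0.52] lean 0.54 dir 105.0 tool-y dir 21.5 F [-0.4  0.6 -5.3]
```

View pics/lift.png

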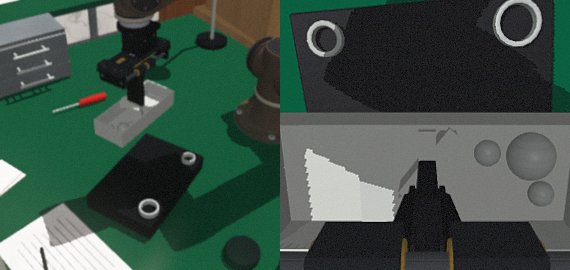

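The picture shows the tray hanging level and clear of the plate. All three balls are still at the −x end, at (487,153), (531,155) and (540,193). I'll turn the tray crosswise so it can travel outward without the balls rolling along it.

Request:
servo_tool(moves=[0,0,0,0.02,0,0,0,0,0.055,0,0,0,0,0.095,0,0,0,0,0.135,0,0,0,0,0.175,0,0,0,0,0.215,0,0,0,0,0.255,0,0,0,0,0.295,0,0,0,0,0.33,0,0,0,0,0.36,0,0,0,0,0.38,0,0,0,0,0.38,0])

```text
t: 12.67
eef_pos: [539.5, 3.8, 293.5]
tcp_rot: [3.141, -0.012, -3.14]
ft_force: [-0.2, 0.4, -4.3]
opening: 0.103
grip_force: 30.0
```

Request:
servo_tool(moves=[0.031,0,0.014,0,0,0.093,0,0.041,0,0,0.17,0,0.075,0,0,0.256,0,0.112,0,0,0.349,0,0.153,0,0,0.442,0,0.194,0,0,0.535,0,0.235,0,0,0.62,0,0.272,0,0,0.69,0,0.303,0,0,0.744,0,0.326,0,0,0.775,0,0.34,0,0,0.775,0,0.34,0,0])

```text
t: 13.67
eef_pos: [852.2, 3.5, 427.3]
tcp_rot: [3.141, -0.012, 3.137]
ft_force: [0.0, -0.2, -6.0]
opening: 0.103
grip_force: 30.0
```

```bash
python3 st.py
python3 - <<'E'
from h import *
im2,_=read_camera("wrist")
cv2.imwrite("pics/out.png",im2[60:330,130:420])
E
```

```text
13.6667 pos [852.2   3.5 427.3] j [-7.3000e-02  9.1980e-01  1.8320e-01 -8.0000e-04  2.0510e+00 -1.6396e+00] qv 0.281 op 0.103 gf 29.999206960201263
lean vec (world, deg) [-0.71  0.01] lean 0.71 dir 179.0 tool-y dir 89.74 F [ 0.  -0.2 -6. ]
```

View pics/out.png

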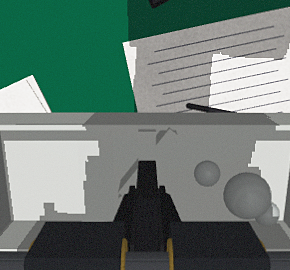

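The picture shows all three balls still in the −x half (right side), with the large one at about (248,195). I'll turn the tray into the arm's plane.

Request:
servo_tool(moves=[0,0,0,-0.02,0,0,0,0,-0.06,0,0,0,0,-0.1,0,0,0,0,-0.14,0,0,0,0,-0.18,0,0,0,0,-0.22,0,0,0,0,-0.26,0,0,0,0,-0.3,0,0,0,0,-0.34,0,0,0,0,-0.38,0,0,0,0,-0.42,0,0,0,0,-0.455,0])

```text
t: 14.72
eef_pos: [849.8, 3.7, 429.5]
tcp_rot: [-3.139, -0.011, 1.702]
ft_force: [0.2, 0.0, -5.0]
opening: 0.105
grip_force: 30.0
```

Request:
servo_tool(moves=[0,0,0,-0.035,0,0,0,0,-0.055,0,0,0,0,-0.067,0])

```text
t: 14.97
eef_pos: [849.8, 3.8, 429.5]
tcp_rot: [-3.139, -0.01, 1.494]
ft_force: [-0.4, -0.6, -4.5]
opening: 0.106
grip_force: 30.0
```

Request:
servo_tool(moves=[1,0,0.4,0,0])

```text
t: 15.05
eef_pos: [862.2, 4.0, 429.5]
tcp_rot: [3.138, -0.011, 1.495]
ft_force: [3.2, 0.4, -5.0]
opening: 0.104
grip_force: 30.0
```

Request:
servo_tool(moves=[1,0,0.4,0,0])

```text
t: 15.13
eef_pos: [873.3, 3.6, 426.8]
tcp_rot: [3.109, -0.013, 1.498]
ft_force: [0.2, 0.1, -3.4]
opening: 0.103
grip_force: 30.0
```

Request:
servo_tool(moves=[1,0,0.4,0,0])

```text
t: 15.22
eef_pos: [882.0, 3.5, 424.0]
tcp_rot: [3.084, -0.015, 1.499]
ft_force: [0.0, -0.5, -4.6]
opening: 0.107
grip_force: 30.0
```

Request:
servo_tool(moves=[1,0,0.4,0,0])

```text
t: 15.3
eef_pos: [889.7, 3.6, 422.9]
tcp_rot: [3.058, -0.017, 1.499]
ft_force: [-0.4, -0.5, -3.9]
opening: 0.105
grip_force: 30.0
```

Request:
servo_tool(moves=[1,0,0.4,0,0])

```text
t: 15.38
eef_pos: [897.4, 3.5, 421.4]
tcp_rot: [3.034, -0.019, 1.499]
ft_force: [-0.8, -0.1, -4.8]
opening: 0.101
grip_force: 30.0
```

Request:
servo_tool(moves=[1,0,0.4,0,0])

```text
t: 15.47
eef_pos: [905.3, 3.6, 419.5]
tcp_rot: [3.011, -0.02, 1.499]
ft_force: [0.8, -0.1, -4.6]
opening: 0.106
grip_force: 30.0
```

```bash
python3 st.py
```

```text
15.4667 pos [905.3   3.6 419.5] j [-0.0752  0.9897  0.0521  0.0225  1.9691  0.0076] qv 0.321 op 0.106 gf 29.999110400676727
lean vec (world, deg) [7.52 0.62] lean 7.57 dir 4.7 tool-y dir -4.24 F [ 0.8 -0.1 -4.6]
```

Request:
servo_tool(moves=[1,0,0.4,0,0])

```text
t: 15.55
eef_pos: [913.2, 3.6, 417.6]
tcp_rot: [2.988, -0.022, 1.5]
ft_force: [-0.2, -0.4, -5.8]
opening: 0.103
grip_force: 30.0
```

Request:
servo_tool(moves=[1,0,0.4,0,0])

```text
t: 15.63
eef_pos: [921.2, 3.5, 415.7]
tcp_rot: [2.964, -0.024, 1.5]
ft_force: [-0.3, -0.1, -4.8]
opening: 0.103
grip_force: 30.0
```

Request:
servo_tool(moves=[1,0,0.4,0,0])

```text
t: 15.72
eef_pos: [929.1, 3.5, 414.1]
tcp_rot: [2.94, -0.026, 1.5]
ft_force: [-0.7, -0.3, -4.5]
opening: 0.106
grip_force: 30.0
```

Request:
servo_tool(moves=[1,0,0.4,0,0])

```text
t: 15.8
eef_pos: [937.1, 3.5, 412.5]
tcp_rot: [2.916, -0.028, 1.501]
ft_force: [0.1, -0.5, -5.0]
opening: 0.105
grip_force: 30.0
```

Request:
servo_tool(moves=[1,0,0.4,0,0])

```text
t: 15.88
eef_pos: [945.1, 3.5, 411.1]
tcp_rot: [2.892, -0.03, 1.501]
ft_force: [0.3, -0.7, -4.2]
opening: 0.105
grip_force: 30.0
```

Request:
servo_tool(moves=[1,0,0.4,0,0])

```text
t: 15.97
eef_pos: [953.1, 3.5, 409.8]
tcp_rot: [2.868, -0.031, 1.502]
ft_force: [0.2, -0.5, -4.6]
opening: 0.104
grip_force: 30.0
```

Request:
servo_tool(moves=[1,0,0.4,0,0])

```text
t: 16.05
eef_pos: [961.0, 3.4, 408.7]
tcp_rot: [2.844, -0.033, 1.502]
ft_force: [-0.5, 0.6, -3.7]
opening: 0.104
grip_force: 30.0
```

Request:
servo_tool(moves=[1,0,0.4,0,0])

```text
t: 16.13
eef_pos: [969.0, 3.4, 407.7]
tcp_rot: [2.819, -0.035, 1.503]
ft_force: [-0.1, -0.4, -5.4]
opening: 0.102
grip_force: 30.0
```

Request:
servo_tool(moves=[1,0,0.4,0,0])

```text
t: 16.22
eef_pos: [976.9, 3.5, 406.8]
tcp_rot: [2.795, -0.037, 1.503]
ft_force: [-0.2, -0.0, -4.1]
opening: 0.105
grip_force: 30.0
```

Request:
servo_tool(moves=[1,0,0.4,0,0])

```text
t: 16.3
eef_pos: [984.7, 3.5, 406.1]
tcp_rot: [2.771, -0.039, 1.504]
ft_force: [0.2, 0.4, -4.4]
opening: 0.106
grip_force: 30.0
```

Request:
servo_tool(moves=[1,0,0.4,0,0])

```text
t: 16.38
eef_pos: [992.5, 3.4, 405.5]
tcp_rot: [2.746, -0.04, 1.505]
ft_force: [0.3, 0.1, -6.1]
opening: 0.106
grip_force: 30.0
```

Request:
servo_tool(moves=[1,0,0.4,0,0])

```text
t: 16.47
eef_pos: [1000.3, 3.4, 405.0]
tcp_rot: [2.721, -0.042, 1.505]
ft_force: [-1.1, 0.1, -4.2]
opening: 0.103
grip_force: 30.0
```

```bash
python3 st.py
```

```text
16.4667 pos [1000.3    3.4  405. ] j [-0.074   1.0306  0.0525  0.0421  1.6382  0.0121] qv 0.34 op 0.103 gf 29.999305307865143
lean vec (world, deg) [23.47  0.67] lean 24.19 dir 1.6 tool-y dir -4.82 F [-1.1  0.1 -4.2]
```

Request:
servo_tool(moves=[1,0,0.4,0,0])

```text
t: 16.55
eef_pos: [1008.0, 3.4, 404.6]
tcp_rot: [2.697, -0.044, 1.506]
ft_force: [-1.2, 0.6, -4.1]
opening: 0.104
grip_force: 30.0
```

Request:
servo_tool(moves=[1,0,0.4,0,0])

```text
t: 16.63
eef_pos: [1015.7, 3.4, 404.4]
tcp_rot: [2.672, -0.046, 1.507]
ft_force: [-0.0, 0.2, -5.4]
opening: 0.105
grip_force: 30.0
```

Request:
servo_tool(moves=[1,0,0.4,0,0])

```text
t: 16.72
eef_pos: [1023.3, 3.4, 404.3]
tcp_rot: [2.647, -0.047, 1.508]
ft_force: [0.1, 0.4, -5.2]
opening: 0.107
grip_force: 30.0
```

Request:
servo_tool(moves=[1,0,0.4,0,0])

```text
t: 16.8
eef_pos: [1030.7, 3.4, 404.3]
tcp_rot: [2.623, -0.049, 1.509]
ft_force: [0.7, -0.6, -4.8]
opening: 0.103
grip_force: 30.0
```

Request:
servo_tool(moves=[0,0,0,0,0,0,0,0,0,0,0,0,0,0,0,0,0,0,0,0,0,0,0,0,0,0,0,0,0,0,0,0,0,0,0,0,0,0,0,0])

```text
t: 17.47
eef_pos: [1030.2, 3.4, 405.2]
tcp_rot: [2.624, -0.048, 1.51]
ft_force: [-1.0, 0.5, -5.0]
opening: 0.106
grip_force: 30.0
```

```bash
python3 st.py
python3 - <<'E'
from h import *
im,d=read_camera("scene");im2,_=read_camera("wrist")
cv2.imwrite("pics/tip.png",np.hstack([im[60:330,60:340],im2[60:330,130:420]]))
E
```

```text
17.4667 pos [1030.2    3.4  405.2] j [-0.0734  1.0457  0.0484  0.0481  1.5294  0.011 ] qv 0.002 op 0.106 gf 29.99956727027893
lean vec (world, deg) [28.47  0.67] lean 29.8 dir 1.3 tool-y dir -5.06 F [-1.   0.5 -5. ]
```

View pics/tip.png

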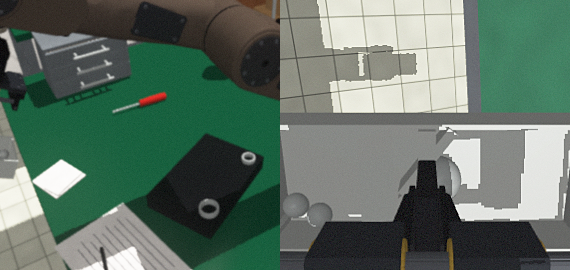

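The picture shows both small balls at the +x end, at (297,206) and (319,214). The large one is held behind the bar at (450,178). The tilt is 29.8°. To untip, I'll turn the tray about the vertical while tipped, then push outward again to cancel the lean.

Request:
servo_tool(moves=[-0.02,0,0,-0.02,0,-0.08,0,0,-0.06,0,-0.16,0,0.01,-0.1,0,-0.24,0,0.02,-0.14,0,-0.32,0,0.03,-0.18,0,-0.4,0,0.04,-0.22,0,-0.48,0,0.05,-0.26,0,-0.56,0,0.05,-0.3,0,-0.64,0,0.05,-0.34,0,-0.71,0,0.05,-0.38,0,-0.76,0,0.05,-0.42,0,-0.775,0,0.05,-0.46,0])

```text
t: 18.57
eef_pos: [717.7, 4.3, 427.6]
tcp_rot: [2.624, -0.051, 0.132]
ft_force: [0.5, 0.2, -4.1]
opening: 0.105
grip_force: 30.0
```

```bash
python3 st.py
```

```text
18.5667 pos [717.7   4.3 427.6] j [ 0.1012  0.5115  1.0634 -0.517   1.507   1.5712] qv 1.255 op 0.105 gf 29.996744692325592
lean vec (world, deg) [  6.28 -27.77] lean 29.8 dir -77.2 tool-y dir -84.09 F [ 0.5  0.2 -4.1]
```

Request:
servo_tool(moves=[0,0,0,-0.04,0,0,0,0,-0.08,0,0,0,0,-0.12,0,0,0,0,-0.16,0,0,0,0,-0.2,0,0,0,0,-0.24,0,0,0,0,-0.28,0,0,0,0,-0.32,0,0,0,0,-0.36,0,0,0,0,-0.39,0,0,0,0,-0.39,0])

```text
t: 19.48
eef_pos: [721.2, 2.0, 424.3]
tcp_rot: [2.625, -0.049, -1.093]
ft_force: [1.0, -0.1, -5.6]
opening: 0.104
grip_force: 30.0
```

```bash
python3 st.py
```

```text
19.4833 pos [721.2   2.  424.3] j [ 0.0096  0.8156  0.5015 -0.341   2.2478  2.5289] qv 0.172 op 0.104 gf 30.000238716602325
lean vec (world, deg) [-24.04 -15.17] lean 29.74 dir -147.8 tool-y dir -154.23 F [ 1.  -0.1 -5.6]
```

Request:
servo_tool(moves=[1,0,0.3,-0.03,0])

```text
t: 19.57
eef_pos: [736.1, 2.4, 429.7]
tcp_rot: [2.614, -0.047, -1.115]
ft_force: [2.2, 0.2, -5.6]
opening: 0.102
grip_force: 30.0
```

Request:
servo_tool(moves=[1,0,0.4,0,0])

```text
t: 19.65
eef_pos: [752.8, 0.6, 437.2]
tcp_rot: [2.623, -0.055, -1.114]
ft_force: [3.0, -1.6, -3.6]
opening: 0.106
grip_force: 30.0
```

Request:
servo_tool(moves=[1,0,0.4,0,0])

```text
t: 19.73
eef_pos: [763.4, -1.5, 437.4]
tcp_rot: [2.634, -0.062, -1.107]
ft_force: [46.7, 0.1, 45.8]
opening: 0.107
grip_force: 30.5
```

Request:
servo_tool(moves=[1,0,0.4,0,0])

```text
t: 19.82
eef_pos: [769.5, -4.2, 427.1]
tcp_rot: [2.635, -0.065, -1.102]
ft_force: [1.7, 0.5, -8.3]
opening: 0.101
grip_force: 30.0
```

Request:
servo_tool(moves=[1,0,0.4,0,0])

```text
t: 19.9
eef_pos: [775.4, -6.9, 428.4]
tcp_rot: [2.662, -0.081, -1.099]
ft_force: [-0.2, -0.3, -4.1]
opening: 0.106
grip_force: 30.0
```

Request:
servo_tool(moves=[1,0,0.4,0,0])

```text
t: 19.98
eef_pos: [779.9, -9.5, 429.3]
tcp_rot: [2.682, -0.093, -1.096]
ft_force: [-1.0, -0.7, -4.2]
opening: 0.103
grip_force: 30.0
```

```bash
python3 st.py
```

```text
19.9833 pos [779.9  -9.5 429.3] j [-1.0000e-04  1.0113e+00  4.7400e-02 -4.3040e-01  2.4157e+00  2.4115e+00] qv 0.221 op 0.103 gf 29.998681247234344
lean vec (world, deg) [-20.42 -15.87] lean 26.83 dir -142.1 tool-y dir -155.4 F [-1.  -0.7 -4.2]
```

Request:
servo_tool(moves=[1,0,0.2,0,0])

```text
t: 20.07
eef_pos: [787.6, -11.9, 422.6]
tcp_rot: [2.697, -0.103, -1.092]
ft_force: [0.1, -0.2, -4.1]
opening: 0.105
grip_force: 30.0
```

Request:
servo_tool(moves=[1,0,0.2,0,0])

```text
t: 20.15
eef_pos: [796.5, -14.3, 413.1]
tcp_rot: [2.711, -0.112, -1.087]
ft_force: [0.2, -0.2, -4.9]
opening: 0.106
grip_force: 30.0
```

Request:
servo_tool(moves=[1,0,0.2,0,0])

```text
t: 20.23
eef_pos: [805.1, -16.6, 404.2]
tcp_rot: [2.725, -0.122, -1.083]
ft_force: [0.2, 0.5, -5.9]
opening: 0.105
grip_force: 30.0
```

Request:
servo_tool(moves=[1,0,0.2,0,0])

```text
t: 20.32
eef_pos: [813.6, -18.9, 395.9]
tcp_rot: [2.74, -0.132, -1.079]
ft_force: [-0.9, -0.1, -4.4]
opening: 0.103
grip_force: 30.0
```

```bash
python3 st.py
```

```text
20.3167 pos [813.6 -18.9 395.9] j [-0.0063  1.043   0.0474 -0.4085  2.3116  2.4314] qv 0.316 op 0.103 gf 29.998790323734283
lean vec (world, deg) [-16.47 -16.69] lean 24.15 dir -134.6 tool-y dir -154.99 F [-0.9 -0.1 -4.4]
```

Request:
servo_tool(moves=[1,0,0.4,-0.035,0])

```text
t: 20.4
eef_pos: [813.5, -19.9, 390.7]
tcp_rot: [2.759, -0.14, -1.181]
ft_force: [0.3, 0.6, -4.5]
opening: 0.105
grip_force: 30.0
```

Request:
servo_tool(moves=[1,0,0.4,-0.035,0])

```text
t: 20.48
eef_pos: [812.8, -22.3, 387.6]
tcp_rot: [2.779, -0.148, -1.295]
ft_force: [-0.1, 1.1, -4.4]
opening: 0.104
grip_force: 30.0
```

Request:
servo_tool(moves=[1,0,0.4,0,0])

```text
t: 20.57
eef_pos: [817.7, -25.6, 386.1]
tcp_rot: [2.796, -0.155, -1.296]
ft_force: [-0.5, -1.2, -4.4]
opening: 0.101
grip_force: 30.0
```

Request:
servo_tool(moves=[1,0,0.4,0,0])

```text
t: 20.65
eef_pos: [823.2, -26.6, 384.9]
tcp_rot: [2.814, -0.161, -1.284]
ft_force: [-0.5, -0.2, -5.4]
opening: 0.103
grip_force: 30.0
```

Request:
servo_tool(moves=[1,0,0.4,0,0])

```text
t: 20.73
eef_pos: [828.4, -27.5, 383.4]
tcp_rot: [2.831, -0.168, -1.281]
ft_force: [-0.4, 0.2, -4.8]
opening: 0.1
grip_force: 30.0
```

Request:
servo_tool(moves=[1,0,0.4,0,0])

```text
t: 20.82
eef_pos: [833.8, -28.6, 381.7]
tcp_rot: [2.848, -0.176, -1.279]
ft_force: [0.3, 0.2, -4.5]
opening: 0.102
grip_force: 30.0
```

Request:
servo_tool(moves=[1,0,0.4,0,0])

```text
t: 20.9
eef_pos: [839.3, -30.0, 380.0]
tcp_rot: [2.866, -0.183, -1.277]
ft_force: [0.1, 0.5, -5.1]
opening: 0.101
grip_force: 30.0
```

Request:
servo_tool(moves=[1,0,0.4,0,0])

```text
t: 20.98
eef_pos: [844.9, -31.5, 378.6]
tcp_rot: [2.885, -0.19, -1.276]
ft_force: [-0.1, -0.2, -4.8]
opening: 0.106
grip_force: 30.0
```

```bash
python3 st.py
```

```text
20.9833 pos [844.9 -31.5 378.6] j [-0.0332  1.0507  0.0481 -0.3224  2.2065  2.667 ] qv 0.253 op 0.106 gf 29.999080896377563
lean vec (world, deg) [-10.9  -14.25] lean 18.25 dir -127.4 tool-y dir -165.95 F [-0.1 -0.2 -4.8]
```

Request:
servo_tool(moves=[1,0,0.4,0,0])

```text
t: 21.07
eef_pos: [850.6, -33.0, 377.4]
tcp_rot: [2.903, -0.198, -1.274]
ft_force: [0.5, -0.3, -4.3]
opening: 0.104
grip_force: 30.0
```

Request:
servo_tool(moves=[1,0,0.4,0,0])

```text
t: 21.15
eef_pos: [856.4, -34.4, 376.3]
tcp_rot: [2.923, -0.206, -1.273]
ft_force: [-0.5, 0.1, -4.7]
opening: 0.103
grip_force: 30.0
```

Request:
servo_tool(moves=[1,0,0.4,0,0])

```text
t: 21.23
eef_pos: [862.3, -35.8, 375.4]
tcp_rot: [2.942, -0.214, -1.271]
ft_force: [0.2, -0.2, -4.4]
opening: 0.104
grip_force: 30.0
```

Request:
servo_tool(moves=[1,0,0.4,0,0])

```text
t: 21.32
eef_pos: [868.3, -37.2, 374.7]
tcp_rot: [2.962, -0.222, -1.27]
ft_force: [-0.5, 0.3, -5.0]
opening: 0.106
grip_force: 30.0
```

Request:
servo_tool(moves=[-0.02,0,0,0.01,0,-0.06,0.01,0,0.04,0,-0.1,0.02,0,0.075,0,-0.14,0.04,0,0.115,0,-0.17,0.05,0.02,0.155,0,-0.2,0.06,0.03,0.195,0,-0.2,0.08,0.03,0.235,0,-0.2,0.08,0.03,0.275,0,-0.2,0.08,0.03,0.315,0,-0.2,0.08,0.03,0.355,0,-0.2,0.08,0.03,0.395,0,-0.2,0.08,0.03,0.435,0])

```text
t: 22.32
eef_pos: [787.6, -4.8, 387.1]
tcp_rot: [2.96, -0.222, 0.077]
ft_force: [0.0, -0.5, -4.5]
opening: 0.104
grip_force: 30.0
```

```bash
python3 st.py
```

```text
22.3167 pos [787.6  -4.8 387.1] j [-0.0363  0.5615  1.015  -0.1605  1.3273  1.4984] qv 1.615 op 0.104 gf 29.99990612268448
lean vec (world, deg) [13.17 -9.37] lean 16.39 dir -35.4 tool-y dir -87.93 F [ 0.  -0.5 -4.5]
```

Request:
servo_tool(moves=[0,0,0,0.04,0,0,0,0,0.08,0,0,0,0,0.12,0,0,0,0,0.16,0,0,0,0,0.2,0,0,0,0,0.24,0,0,0,0,0.28,0,0,0,0,0.32,0,0,0,0,0.36,0,0,0,0,0.4,0,0,0,0,0.44,0,0,0,0,0.48,0])

```text
t: 23.32
eef_pos: [787.6, -5.5, 387.1]
tcp_rot: [2.959, -0.221, 1.576]
ft_force: [-0.3, 0.2, -4.5]
opening: 0.102
grip_force: 30.0
```

Request:
servo_tool(moves=[0,0,0,0.04,0,0,0,0,0.08,0,0,0,0,0.12,0,0,0,0,0.16,0,0,0,0,0.2,0,0,0,0,0.24,0,0,0,0,0.28,0,0,0,0,0.32,0,0,0,0,0.36,0,0,0,0,0.4,0,0,0,0,0.44,0,0,0,0,0.48,0])

```text
t: 24.32
eef_pos: [788.1, -5.5, 386.6]
tcp_rot: [2.961, -0.22, 3.075]
ft_force: [0.0, -0.9, -5.8]
opening: 0.106
grip_force: 30.0
```

```bash
python3 st.py
```

```text
24.3167 pos [788.1  -5.5 386.6] j [-0.1469  0.8299  0.5032  0.182   2.0357 -1.5681] qv 1.417 op 0.106 gf 29.999442994594574
lean vec (world, deg) [-11.61  11.09] lean 16.27 dir 136.3 tool-y dir 83.91 F [ 0.  -0.9 -5.8]
```

Request:
servo_tool(moves=[0,0,0,0.04,0,0.01,0,0,0.08,0,0.02,0,0,0.12,0,0.03,0,0,0.15,0,0.04,0,0,0.18,0,0.04,0,0,0.19,0,0.04,0,0,0.19,0])

```text
t: 24.9
eef_pos: [804.4, -4.6, 385.9]
tcp_rot: [2.961, -0.221, -2.614]
ft_force: [-0.5, 0.9, -5.0]
opening: 0.101
grip_force: 30.0
```

Request:
servo_tool(moves=[1,0,0.4,0,0])

```text
t: 24.98
eef_pos: [814.9, -4.4, 387.6]
tcp_rot: [2.962, -0.218, -2.619]
ft_force: [2.1, -0.2, -4.4]
opening: 0.105
grip_force: 30.0
```

Request:
servo_tool(moves=[1,0,0.4,0,0])

```text
t: 25.07
eef_pos: [822.8, -4.2, 386.0]
tcp_rot: [2.974, -0.198, -2.623]
ft_force: [-1.1, -0.3, -1.5]
opening: 0.103
grip_force: 30.0
```

Request:
servo_tool(moves=[1,0,0.4,0,0])

```text
t: 25.15
eef_pos: [829.2, -3.7, 383.5]
tcp_rot: [2.985, -0.178, -2.626]
ft_force: [-0.3, 0.1, -5.3]
opening: 0.1
grip_force: 30.0
```

```bash
python3 st.py
```

```text
25.15 pos [829.2  -3.7 383.5] j [-0.0932  1.0375  0.0501  0.037   2.289  -2.1446] qv 0.296 op 0.1 gf 29.999147057533264
lean vec (world, deg) [-13.15   2.83] lean 13.57 dir 167.8 tool-y dir 117.94 F [-0.3  0.1 -5.3]
```

Request:
servo_tool(moves=[1,0,0.4,0.027,0])

```text
t: 25.23
eef_pos: [834.3, -3.9, 383.9]
tcp_rot: [3.0, -0.157, -2.546]
ft_force: [-0.3, -0.2, -4.5]
opening: 0.101
grip_force: 30.0
```

Request:
servo_tool(moves=[1,0,0.4,0.027,0])

```text
t: 25.32
eef_pos: [839.5, -3.3, 383.4]
tcp_rot: [3.015, -0.14, -2.458]
ft_force: [0.3, -0.6, -3.8]
opening: 0.102
grip_force: 30.0
```

Request:
servo_tool(moves=[1,0,0.4,0,0])

```text
t: 25.4
eef_pos: [845.3, -2.1, 382.4]
tcp_rot: [3.028, -0.123, -2.458]
ft_force: [-0.9, 0.6, -4.8]
opening: 0.105
grip_force: 30.0
```

Request:
servo_tool(moves=[1,0,0.4,0,0])

```text
t: 25.48
eef_pos: [851.2, -2.1, 380.9]
tcp_rot: [3.041, -0.107, -2.467]
ft_force: [0.3, 0.4, -4.5]
opening: 0.104
grip_force: 30.0
```

Request:
servo_tool(moves=[1,0,0.4,0,0])

```text
t: 25.57
eef_pos: [857.2, -2.2, 379.3]
tcp_rot: [3.054, -0.09, -2.468]
ft_force: [0.1, -0.3, -4.0]
opening: 0.106
grip_force: 30.0
```

Request:
servo_tool(moves=[1,0,0.4,0,0])

```text
t: 25.65
eef_pos: [863.4, -2.2, 377.7]
tcp_rot: [3.067, -0.074, -2.469]
ft_force: [0.1, -0.5, -4.0]
opening: 0.102
grip_force: 30.0
```

```bash
python3 st.py
```

```text
25.65 pos [863.4  -2.2 377.7] j [-0.0802  1.0378  0.0487  0.0048  2.1596 -2.3183] qv 0.266 op 0.102 gf 29.998954832553864
lean vec (world, deg) [-5.94  0.71] lean 5.99 dir 173.2 tool-y dir 128.22 F [ 0.1 -0.5 -4. ]
```

Request:
servo_tool(moves=[1,0,0.4,0,0])

```text
t: 25.73
eef_pos: [869.7, -2.0, 376.4]
tcp_rot: [3.081, -0.057, -2.469]
ft_force: [-0.4, -0.0, -4.6]
opening: 0.103
grip_force: 30.0
```

Request:
servo_tool(moves=[1,0,0.4,0,0])

```text
t: 25.82
eef_pos: [876.1, -1.8, 375.1]
tcp_rot: [3.095, -0.04, -2.47]
ft_force: [0.7, -0.5, -5.6]
opening: 0.103
grip_force: 30.0
```

Request:
servo_tool(moves=[1,0,0.4,0,0])

```text
t: 25.9
eef_pos: [882.6, -1.5, 374.1]
tcp_rot: [3.109, -0.022, -2.47]
ft_force: [0.2, 0.3, -5.0]
opening: 0.105
grip_force: 30.0
```

Request:
servo_tool(moves=[1,0,0.4,0,0])

```text
t: 25.98
eef_pos: [889.1, -1.3, 373.1]
tcp_rot: [3.123, -0.004, -2.47]
ft_force: [0.2, -0.6, -5.0]
opening: 0.104
grip_force: 30.0
```

Request:
servo_tool(moves=[0,0,0,0,0,0,0,0,0,0])

```text
t: 26.15
eef_pos: [888.5, -1.2, 373.1]
tcp_rot: [3.121, -0.006, -2.47]
ft_force: [-0.4, -0.3, -5.5]
opening: 0.106
grip_force: 30.0
```

```bash
python3 st.py;python3 - <<'E'
from h import *
im,d=read_camera("scene");im2,_=read_camera("wrist")
cv2.imwrite("pics/level.png",np.hstack([im[60:330,60:340],im2[60:330,130:420]]))
E
```

```text
26.15 pos [888.5  -1.2 373.1] j [-0.0789  1.0415  0.0485  0.0121  2.0701 -2.3156] qv 0.008 op 0.106 gf 29.999102354049683
lean vec (world, deg) [-1.    0.69] lean 1.22 dir 145.4 tool-y dir 128.48 F [-0.4 -0.3 -5.5]
```

View pics/level.png

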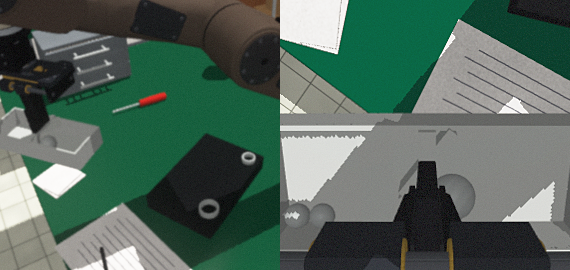

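The picture shows the small balls at the +x end, at (291,214) and (321,215). The large one is behind the bar at (459,197), and the tray is still square in the gripper. One last small correction, then I'll turn it crosswise for the trip back.

Request:
servo_tool(moves=[1,0,0.4,0,0])

```text
t: 26.33
eef_pos: [895.0, -1.1, 372.9]
tcp_rot: [3.136, 0.012, -2.47]
ft_force: [0.3, 0.1, -4.9]
opening: 0.102
grip_force: 30.0
```

Request:
servo_tool(moves=[-0.01,0,0,-0.015,0,-0.03,0,0,-0.045,0,-0.06,0,0,-0.08,0,-0.08,0,0,-0.115,0,-0.1,0,0,-0.15,0,-0.11,0,0,-0.18,0,-0.12,0,0,-0.2,0,-0.12,0,0,-0.214,0,-0.12,0,0,-0.214,0])

```text
t: 27.08
eef_pos: [847.1, -1.0, 373.2]
tcp_rot: [3.136, 0.014, 3.139]
ft_force: [0.3, -0.6, -4.5]
opening: 0.102
grip_force: 30.0
```

```bash
python3 st.py
```

```text
27.0833 pos [847.1  -1.  373.2] j [-0.0813  0.8238  0.5222  0.0071  1.7825 -1.648 ] qv 0.088 op 0.102 gf 29.9996879696846
lean vec (world, deg) [0.78 0.33] lean 0.85 dir 23.3 tool-y dir 89.85 F [ 0.3 -0.6 -4.5]
```

Request:
servo_tool(moves=[-0.008,0,-0.004,0,0,-0.023,0,-0.012,0,0,-0.046,0,-0.024,0,0,-0.077,0,-0.04,0,0,-0.111,0,-0.057,0,0,-0.15,0,-0.077,0,0,-0.188,0,-0.097,0,0,-0.226,0,-0.117,0,0,-0.265,0,-0.136,0,0,-0.303,0,-0.156,0,0,-0.342,0,-0.176,0,0,-0.38,0,-0.196,0,0])

```text
t: 28.08
eef_pos: [694.1, -1.0, 293.7]
tcp_rot: [3.136, 0.013, -3.14]
ft_force: [-0.1, -0.8, -3.7]
opening: 0.103
grip_force: 30.0
```

Request:
servo_tool(moves=[-0.038,0,-0.02,0,0,-0.077,0,-0.04,0,0,-0.115,0,-0.06,0,0,-0.154,0,-0.08,0,0,-0.192,0,-0.1,0,0,-0.23,0,-0.12,0,0,-0.267,0,-0.138,0,0,-0.3,0,-0.155,0,0,-0.33,0,-0.17,0,0,-0.357,0,-0.184,0,0,-0.376,0,-0.194,0,0,-0.3875,0,-0.199,0,0])

```text
t: 29.08
eef_pos: [539.2, -1.0, 214.3]
tcp_rot: [3.136, 0.012, -3.141]
ft_force: [1.0, 0.2, -4.9]
opening: 0.104
grip_force: 30.0
```

Request:
servo_tool(moves=[0,0,0,0,0,0,0,0,0,0,0,0,0,0,0,0,0,0,0,0,0,0,0,0,0,0,0,0,0,0,0,0,0,0,0,0,0,0,0,0,0,0,0,0,0,0,0,0,0,0,0,0,0,0,0,0,0,0,0,0])

```text
t: 30.08
eef_pos: [540.1, -1.1, 214.5]
tcp_rot: [3.136, 0.012, 3.141]
ft_force: [-0.1, -0.5, -4.8]
opening: 0.099
grip_force: 30.0
```

```bash
python3 st.py;python3 - <<'E'
from h import *
im,d=read_camera("scene");im2,_=read_camera("wrist")
cv2.imwrite("pics/fin.png",np.hstack([im[60:330,120:400],im2[60:330,130:420]]))
E
```

```text
30.0833 pos [540.1  -1.1 214.5] j [-0.128   0.3662  1.7751  0.0087  0.9891 -1.703 ] qv 0.002 op 0.099 gf 29.999274015426636
lean vec (world, deg) [0.69 0.33] lean 0.77 dir 25.7 tool-y dir 89.97 F [-0.1 -0.5 -4.8]
```

View pics/fin.png

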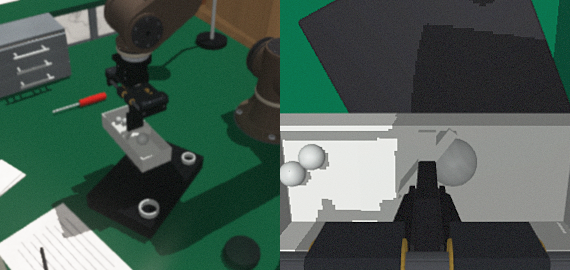

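The final picture shows the tray level above the plate. Both small balls are at the +x end, at (291,173) and (312,157), and the large one is behind the bar at (455,162). The rings haven't moved, so I'm handing the job in.

```bash
python3 -c "
from cell import *
print(job_done())"
```

```text
the job is handed in; nothing more can be done
None
```

Handed in at about 30 s: the tray is held level (within 1°) about 10 cm above the plate, with both small balls past the bar and the large one behind it. While I was levelling it there was one brief 65 N wrist-force reading (limit 120 N) whose cause I didn't establish, and joint 3 read about 0.003 rad past its lower range limit (0.047 against 0.05) several times.

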